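# Hang the tube carrier on the swivel hook over the green drip dish

### The arm

A 6-joint arm with a two-finger parallel gripper is mounted at the origin on the work surface. World frame = base frame: x ahead of the robot, y to its left, z up, the work surface at z = 0. Lengths are in m, angles in rad, forces in N, time in s.
With the tool pointing down it reaches from about 0.325 to 0.775 m from the base axis. Payload 5.5 kg.
Tool frame: the origin (TCP) lies at the very end of the fingers, on their centre line; the grasp point (between the pads) lies 19 mm behind it; z points along the fingers, y is the line along which they close (so a half turn about z gives the same grasp; the last joint's range is limited). The gripper opens to 88 mm and grips with 3 to 60 N. Pads are 20 mm wide; open, the fingers measure 115 mm over their backs; the gripper's body (75 mm by 178 mm) begins 61 mm behind the grasp point.
Start: joints at [-1.175, 0.091, 1.231, -0, 1.82, -0.057], TCP at [0.262, -0.54, 0.194] pointing down, gripper open.
Joint ranges: [-2.87, 2.87], [-0.86, 2.18], [0.17, 2.46], [-1.51, 4.65], [0.06, 2.69], [-2.65, 2.65]. Speed limits (rad/s): [2.57, 2.57, 3.01, 3.14, 3.14, 3.14].

### API

Orientations are given as a 3x3 rotation matrix whose columns are the frame's x, y, z axes.
In Python, from workcell import observe, snapshot, close_job, boxes_of, mark_of gives the robot as it stands.
- The arm moves only by the tool apply_moves, never from a script. Its argument "motion" is text: rows parted by semicolons, each of 4 numbers parted by spaces: the shift along the tool's x, y, z in mm, then the turn about the tool's z in rad. In form: tx ty tz spin; .... A call has 1 to 5 rows; each row shifts and turns the commanded pose from where the row before left it, along the tool's axes as they then stand; what a row does not reach is not made up. A row lasts 1/10 s, in which the tool goes at most 50 mm and 8.59 degrees, less where a joint would pass 70% of its speed; a pose out of reach is approached as far as the arm can. A call with a gripper value outside its range is refused whole. "grip" is the finger opening in mm, from 0 to 87.8, set as the call begins (left out, the last holds). The fingers move at their own pace and stop on an object; the grip force is fixed at half the most. Time passes only in rows, so rows that do not move let the fingers close. It gives the time, the measured TCP pose, the force, the opening and the grip force at its end, in the units of the state.
- observe(): the state, without advancing time (a new reading comes with each control period).
- snapshot(name): name is "scene" or "top" or "wrist"; returns a dict with "frame" (420x560x3 uint8, red, green, blue), "depth" (420x560 float32, m along the optical axis (not along the pixel's ray), 0 where there is no reading), "intrinsics" (3x3 intrinsics, pixels), "cam_to_world" (4x4, takes a point from camera to world coordinates). Camera axes: x right, y up, looking along -z (the intrinsics and any distortion apply to the point x, -y, -z); pixel columns grow to the right and rows downward; lengths in m; the calibration is good to about 2 mm. A picture is of the moment at which its call begins.
- close_job(): hands the job in; it is judged then, once.
Trained networks look in a picture, given as the dict that the camera call returned (one of the last four; its "shot" number tells which), for a name from the list of things; names that differ only in an ending like _2 or _b are one class to them, and where a whole thing is asked for, a point or a joint stands for the part that bears it (a point fixed in the world has none). Each returns a list of dicts, best first, with "p" (0 to 1); they miss things now and then, are a little off and sometimes report something else, mostly with a low value. They report only what shows in the picture. A call takes as long as a camera call. They do not tell look-alikes from the thing itself.
- boxes_of(picture, name): "xyz" ([x, y, z] in m, in world coordinates, good to about 4 mm: the middle of the surface that is visible of it).
- mark_of(picture, name): "xyz" ([x, y, z] in m, in world coordinates, good to about 4 mm: a listed point, or the origin of a listed thing).
The state is a dict: "time_s": time; "joint_positions": joint angles; "qvel": joint speeds; "joint_torque": joint torques, N m; "tcp_pos": TCP position; "tool_rot": TCP orientation; "force": force on the tool from outside, world axes, zero at the start; "torque": the same for the moment, N m; "finger_gap": finger opening in m; "grip_force": force on a finger pad.
Only numpy, scipy, OpenCV 4.12 (cv2) and the standard library are available. Lean on these libraries where they do the work, as an engineer would, in place of code of your own. Each camera call takes 0.05 s, during which the arm holds its last target. There are 200 camera calls.

### The job

Turn the swivel hook on the bench rod until it points out over the middle of the green drip dish, and only then hang the tube carrier with the green grip on it by its wire bail, so that it hangs upright from the hook, still and clear of everything else, above the green dish. Leave the carrier with the orange grip standing where it is.

Things in the scene. Friction and masses are not known exactly. Their poses are not given: they have to be found in the camera images.
- green_carrier_mid (a point): Middle, 99 mm above the underside, of the loose 0.2 kg carrier with the GREEN grip: white wire basket 60 x 60 mm, tube tops 74 mm up; 8 mm wire bail from its +y and -y sides (60 mm apart) to a centred peak, wire centre 135 mm up, opening passed along x (either way); above it the green block 18 x 18 x 36 mm, centred 180 mm up (81 mm above this point). z up; stands on the bench
- hook_seat (a point): Seat of the brass hook, on the centre line of its level 10 mm bar, 190 mm above the bench. The bar points along -x of this frame; the upright rod it swivels on is 118 mm along +x. Nearer the rod (from 18 mm) the bar is 3 mm higher; the upturned tip is 22 mm further out, its top 25 mm above the seat. Swings level, stiffly (2 N at the seat), over 90 degrees either way, stays where left; free above
- green_dish: Green round drip dish fixed on the bench beside the foot of the hook's rod, 116 mm across and 14 mm high; origin at the centre of its underside, 106 to 132 mm from the rod's axis. A blue dish of the same shape lies on the other side of the hook and is not wanted.
- orange_carrier_mid (a point): Middle, 99 mm above the underside, of the other loose tube carrier, alike in shape and size (198 mm high) but with an ORANGE grip; it stands on the bench and is to be left alone.
Not all that is in view belongs to the job. Leave any red look-alike of the part that bears green_carrier_mid alone.

How it is judged:
On the way:
1. the hook points over the green dish (its seat within 30 mm of above the dish's centre) while the green carrier is not yet at the hook (horizontal distance between hook_seat and green_dish below 0.03 m and horizontal distance between green_carrier_mid and hook_seat above 0.06 m), for 0.2 s.
At the end, for the whole second after the job is handed in: The hook's seat is within 30 mm (level distance) of above the green dish's centre; the green-grip carrier hangs on the hook by its bail, its middle within 30 mm (level distance) of the seat and 17 to 37 mm below it, tilted less than 15 degrees and at rest (under 50 mm/s) (horizontal distance between hook_seat and green_dish below 0.03 m and horizontal distance between green_carrier_mid and hook_seat below 0.03 m and z of green_carrier_mid in the frame of hook_seat between -0.037 and -0.017 m and angle between green_carrier_mid's own z axis and vertical below 0.26 rad and linear speed of green_carrier below 0.05 m/s); the robot touches nothing.
It fails at once if the carrier with the orange grip is moved (more than 20 mm) or tipped (distance of orange_carrier_mid from where it was at the start of the episode above 0.02 m or angle between orange_carrier_mid's own z axis and vertical above 0.3 rad).
It also fails if it takes over 58 s, if anything falls off the work surface, if the arm or the gripper's body presses on something with over 40 N, if the wrist force passes 120 N, or if a joint passes its speed limit or range.

## Working session

There is one attempt and no reset: what is moved stays moved. The work goes in short steps, Python scripts to look and compute and a tool call to move; the robot and the scene stay as the last step left them, time stands still between calls to the robot, and variables do not carry over. Pictures are saved under pics/ and viewed, at most 10 in all, crops included, and the job is handed in when it is done.

Besides the shell and the picture viewer there is one more tool, called by a JSON object that holds its "api" and its "payload". apply_moves: Moves the arm, as the interface text tells. Its arguments: {"type":"object","properties":{"motion":{"type":"string"},"grip":{"type":"number"}},"required":["motion"]}

```bash
mkdir -p pics
cat > h.py <<'E'
import numpy as np, cv2
from workcell import *
def save(s,n): cv2.imwrite(f'pics/{n}.png',s['frame'][:,:,::-1])
def world(s,u,v):
    K=s['intrinsics'];d=s['depth'][int(v),int(u)]
    p=[(u-K[0,2])/K[0,0]*d,-(v-K[1,2])/K[1,1]*d,-d,1]
    return (s['cam_to_world']@p)[:3]
def pix(s,P):
    q=np.linalg.inv(s['cam_to_world'])@np.append(P,1);K=s['intrinsics']
    return np.round([K[0,2]+K[0,0]*q[0]/-q[2],K[1,2]-K[1,1]*q[1]/-q[2]])
E
python3 - <<'E'
from h import *
np.set_printoptions(precision=3,suppress=True)
o=observe();print(o['time_s'],o['tcp_pos'],o['tool_rot'],o['force'])
for c in('scene','top'):
    s=snapshot(c);save(s,c)
    for n in('green_carrier_mid','hook_seat','green_dish','orange_carrier_mid'):
        for r in mark_of(s,n)[:4]: print(c,n,round(r['p'],2),np.array(r['xyz']),pix(s,r['xyz']))
a=cv2.imread('pics/scene.png');b=cv2.imread('pics/top.png')
E
```

```text
0.0 [ 0.262 -0.539  0.193] [[ 0.899  0.437 -0.001]
 [ 0.437 -0.899  0.002]
 [ 0.    -0.002 -1.   ]] [ 0.121 -0.408  0.483]
scene green_carrier_mid 0.92 [ 0.305 -0.287  0.102] [165. 194.]
scene green_carrier_mid 0.7 [ 0.425 -0.293  0.101] [166. 234.]
scene hook_seat 0.69 [0.439 0.027 0.189] [300. 192.]
scene green_dish 0.97 [ 0.502 -0.068  0.003] [267. 262.]
scene green_dish 0.63 [ 0.422 -0.29   0.101] [167. 233.]
scene orange_carrier_mid 0.69 [0.462 0.313 0.104] [410. 199.]
scene orange_carrier_mid 0.42 [ 0.504 -0.069  0.002] [267. 263.]
top green_carrier_mid 0.88 [ 0.422 -0.289  0.099] [394. 213.]
top green_carrier_mid 0.56 [ 0.3   -0.284  0.1  ] [393. 261.]
top hook_seat 0.58 [0.441 0.027 0.187] [270. 201.]
top green_dish 0.58 [ 0.509 -0.073  0.002] [307. 184.]
top orange_carrier_mid 0.82 [0.463 0.313 0.099] [158. 195.]
```

View pics/scene.png

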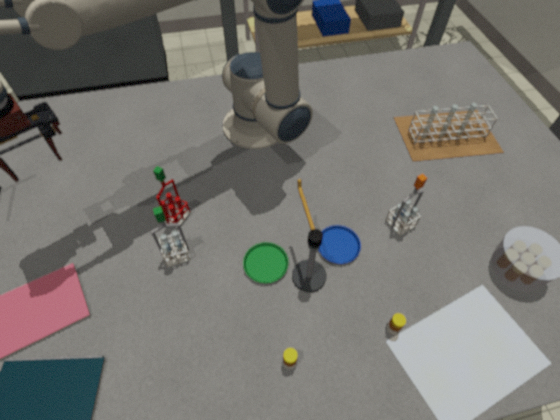

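View pics/top.png

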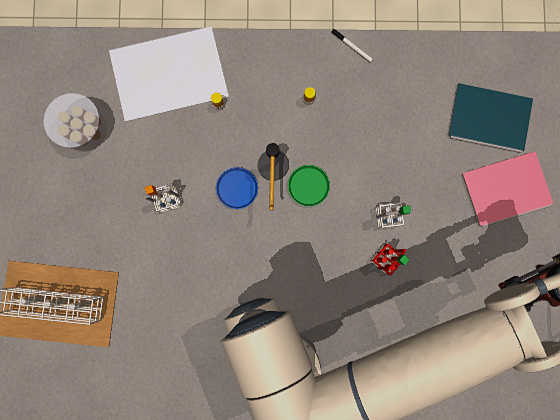

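The scene picture shows the hook bar at (305,205) running to a rod at (315,237), with the green dish at (266,263) and the blue one at (339,245). 
Candidates for the green carrier:
- White basket with green grip: scene (172,245), top (391,214).
- Red look-alike with green grip: scene (174,207), top (389,258).
- Orange-grip carrier: scene (405,217), top (165,198).

I choose the white one at about (0.423, -0.29) and check it in a close crop.

Run:
```python
from h import *
np.set_printoptions(precision=3,suppress=True)
s=snapshot('top');K=s['intrinsics']
v,u=np.mgrid[:420,:560];d=s['depth']
P=np.stack([(u-K[0,2])/K[0,0]*d,-(v-K[1,2])/K[1,1]*d,-d,np.ones_like(d)],-1)@s['cam_to_world'].T
P=P[...,:3];f=s['frame'].astype(int)
hsv=cv2.cvtColor(s['frame'],cv2.COLOR_RGB2HSV).astype(int)
def rep(n,m):
    q=P[m];print(n,len(q),q.mean(0),q.min(0),q.max(0)) if len(q) else print(n,0)
g=(hsv[...,0]>45)&(hsv[...,0]<80)&(hsv[...,1]>130)
box=lambda a,b,c,e:(u>=a)&(u<=b)&(v>=c)&(v<=e)
rep('dish',g&box(280,335,160,210)&(P[...,2]<.03))
rep('grip w',g&box(395,420,200,220)&(P[...,2]>.15)); rep('grip red',g&box(395,420,250,270)&(P[...,2]>.15))
rod=box(262,285,140,160)&(hsv[...,2]<60)&(P[...,2]>.12);rep('rod',rod)
bar=(hsv[...,0]<25)&(hsv[...,0]>12)&(hsv[...,1]>130)&box(262,280,150,215)&(P[...,2]>.1);rep('bar',bar)
for y in range(155,212,6):
    m=bar&(v==y)
    if m.any():print(y,P[m].mean(0))
w=(hsv[...,1]<50)&box(370,415,195,232)&(P[...,2]>.02)&(P[...,2]<.09)
rep('basket',w)
print(cv2.minAreaRect(P[w][:,:2].astype(np.float32)*1000))
rep('near grip w>.1',box(370,420,195,232)&(P[...,2]>.1))
a=cv2.resize(s['frame'][180:280,360:440],None,fx=5,fy=5,interpolation=2)
t=snapshot('scene')
b=cv2.resize(t['frame'][160:270,140:220],(364,500),interpolation=2)
cv2.imwrite('pics/c1.png',np.hstack([a,b])[:,:,::-1])
```

```text
dish 1338 [ 0.506 -0.076  0.006] [ 0.449 -0.134 -0.005] [ 0.56  -0.02   0.021]
grip w 75 [ 0.42  -0.286  0.209] [ 0.311 -0.302  0.172] [0.43  0.012 1.324]
grip red 82 [ 0.305 -0.284  0.194] [ 0.294 -0.296  0.167] [ 0.315 -0.275  0.203]
rod 156 [0.558 0.022 0.207] [0.311 0.009 0.121] [0.576 0.037 1.324]
bar 224 [0.485 0.023 0.198] [0.418 0.018 0.191] [0.547 0.029 0.218]
155 [0.547 0.025 0.204]
161 [0.534 0.023 0.196]
167 [0.52  0.024 0.197]
173 [0.505 0.024 0.198]
179 [0.491 0.023 0.197]
185 [0.476 0.023 0.199]
191 [0.463 0.023 0.196]
197 [0.449 0.023 0.194]
203 [0.434 0.023 0.196]
209 [0.419 0.024 0.212]
basket 262 [ 0.418 -0.288  0.054] [ 0.389 -0.326  0.02 ] [ 0.453 -0.259  0.089]
((421.85870361328125, -291.77899169921875), (59.84331130981445, 65.7454833984375), 6.962699890136719)
near grip w>.1 146 [ 0.418 -0.277  0.2  ] [ 0.311 -0.324  0.107] [0.43  0.012 1.324]
```

View pics/c1.png

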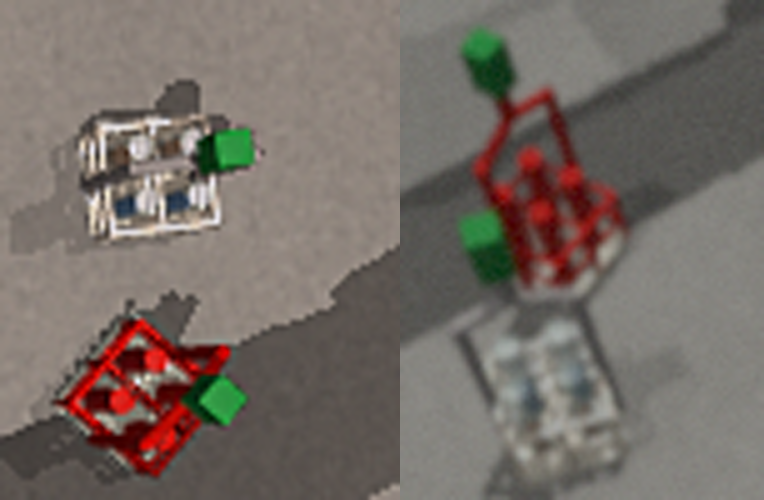

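The crop shows the white basket with green grip (block at crop (232,150)) square to the bench within about 6°, its bail running along world y. The red look-alike is at crop (150,400). Rod is at about (0.560, 0.023) and the dish at (0.505, -0.076), 114 mm apart, which fits the given range. The hook must turn about +62°, so I start moving.

{"api": "apply_moves", "payload": {"motion": "0 0 -40 0.15; 0 0 -40 0.15; 0 0 0 0.15; 14 -48 0 0; 14 -48 0 0", "grip": 0}}

```text
time_s: 1.1
tcp_pos: [0.2901, -0.4431, 0.2729]
tool_rot: [[1.0, 0.0, -0.001], [0.0, -1.0, 0.002], [-0.001, -0.002, -1.0]]
force: [1.7, 0.9, 1.4]
finger_gap: 0.0511
grip_force: 0.0
```

{"api": "apply_moves", "payload": {"motion": "14 -48 0 0; 14 -48 0 0; 14 -48 0 0; 14 -48 0 0; 14 -48 0 0"}}

```text
time_s: 1.6
tcp_pos: [0.3596, -0.2014, 0.2745]
tool_rot: [[1.0, 0.002, 0.001], [0.002, -1.0, -0.0], [0.001, 0.0, -1.0]]
force: [1.0, 0.2, -0.3]
finger_gap: 0.0111
grip_force: 0.0
```

{"api": "apply_moves", "payload": {"motion": "14 -48 0 0; 14 -48 0 0; 14 -48 0 0; 14 -48 0 0; 14 -48 0 0"}}

```text
time_s: 2.1
tcp_pos: [0.4289, 0.039, 0.2747]
tool_rot: [[1.0, 0.003, 0.001], [0.003, -1.0, -0.0], [0.001, 0.0, -1.0]]
force: [1.6, -0.4, -0.2]
finger_gap: 0.0007
grip_force: 0.0
```

{"api": "apply_moves", "payload": {"motion": "26 -31 0 0; 0 0 35 0; 0 0 35 0; 0 0 33 0; 0 0 0 0"}}

```text
time_s: 2.6
tcp_pos: [0.4524, 0.068, 0.166]
tool_rot: [[1.0, 0.003, -0.009], [0.003, -1.0, -0.001], [-0.009, 0.001, -1.0]]
force: [-0.3, -0.4, -0.1]
finger_gap: 0.0007
grip_force: 0.0
```

{"api": "apply_moves", "payload": {"motion": "0 14 0 0; 0 14 0 0; 0 14 0 0; 1 14 0 0; 2 12 0 0"}}

```text
time_s: 3.1
tcp_pos: [0.4587, -0.0009, 0.1738]
tool_rot: [[1.0, 0.002, 0.003], [0.002, -1.0, -0.0], [0.003, 0.0, -1.0]]
force: [0.5, -0.1, 0.1]
finger_gap: 0.0006
grip_force: 0.0
```

{"api": "apply_moves", "payload": {"motion": "3 12 0 0; 4 11 0 0; 6 11 0 0; 0 0 0 0"}}

```text
time_s: 3.5
tcp_pos: [0.4716, -0.0352, 0.171]
tool_rot: [[1.0, 0.001, -0.0], [0.001, -1.0, -0.0], [-0.0, 0.0, -1.0]]
force: [-0.2, 0.5, -0.3]
finger_gap: 0.0003
grip_force: 0.0
```

Run:
```python
from h import *
np.set_printoptions(precision=3,suppress=True)
s=snapshot('scene');save(s,'p1')
for r in mark_of(s,'hook_seat')[:2]: print(r['p'],np.array(r['xyz']),pix(s,r['xyz']))
```

```text
0.59 [0.442 0.028 0.19 ] [301. 193.]
```

View pics/p1.png

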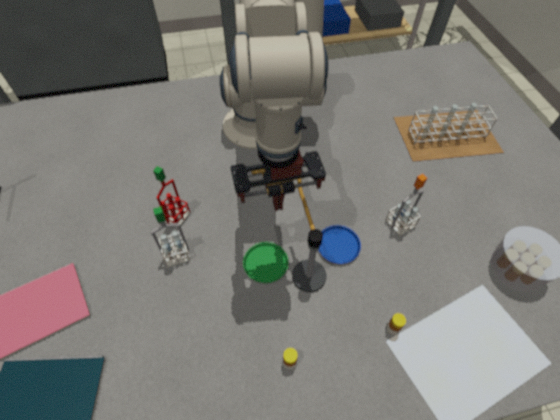

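The picture shows the finger at about (279,200), already on the green-dish side, but the bar still runs (313,232) to (300,185) as before. I look closer.

Run:
```python
from h import *
np.set_printoptions(precision=3,suppress=True)
s=snapshot('scene');t=snapshot('top')
a=cv2.resize(s['frame'][140:260,225:345],(400,400),interpolation=2)
b=cv2.resize(t['frame'][140:260,225:345],(400,400),interpolation=2)
cv2.imwrite('pics/c2.png',np.hstack([a,b])[:,:,::-1])
o=observe();print(o['tcp_pos'],o['joint_positions'],pix(s,o['tcp_pos']))
for p in((279,203),(279,195),(304,197),(308,212),(258,172)):print(p,world(s,*p),s['frame'][p[1],p[0]])
for r in mark_of(t,'hook_seat')[:2]: print(r['p'],np.array(r['xyz']),pix(t,r['xyz']))
```

```text
[ 0.471 -0.034  0.171] [-0.144 -0.257  1.601  0.     1.798  1.424] [277. 213.]
(279, 203) [ 0.484 -0.033  0.225] [26 17 13]
(279, 195) [ 0.507 -0.039  0.286] [20  8 13]
(304, 197) [0.46  0.03  0.196] [127 107  72]
(308, 212) [0.502 0.027 0.198] [116  92  48]
(258, 172) [ 0.46  -0.071  0.31 ] [83 63 39]
```

View pics/c2.png

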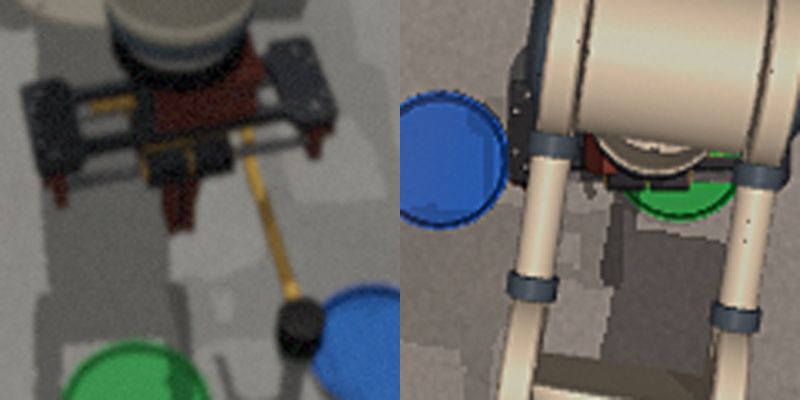

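{"api": "apply_moves", "payload": {"motion": "-10 -14 0 0; 0 -14 0 0; 0 -8 0 0; 0 -4 0 0; 0 -4 0 0"}}

```text
time_s: 4.25
tcp_pos: [0.4608, 0.0106, 0.1713]
tool_rot: [[1.0, 0.004, 0.0], [0.004, -1.0, -0.0], [0.0, 0.0, -1.0]]
force: [0.2, 0.2, 0.5]
finger_gap: 0.0001
grip_force: 0.0
```

Run:
```python
from h import *
np.set_printoptions(precision=3,suppress=True)
s=snapshot('scene');w=snapshot('wrist')
o=observe();print(o['tcp_pos'],o['force'],pix(w,o['tcp_pos']))
for p in((304,197),(308,212)):print(p,world(s,*p),s['frame'][p[1],p[0]])
a=cv2.resize(s['frame'][140:260,225:345],(300,420),interpolation=2)
a=cv2.resize(s['frame'][150:250,245:345],(420,420),interpolation=2)
b=cv2.resize(w['frame'],(380,285))
b=np.vstack([b,np.zeros((135,380,3),np.uint8)])
cv2.imwrite('pics/c3.png',np.hstack([a,b])[:,:,::-1])
```

```text
[0.461 0.01  0.171] [-0.829 -0.876 -0.883] [279. 230.]
(304, 197) [0.46  0.03  0.196] [106  94  74]
(308, 212) [0.502 0.027 0.198] [117  94  49]
```

View pics/c3.png

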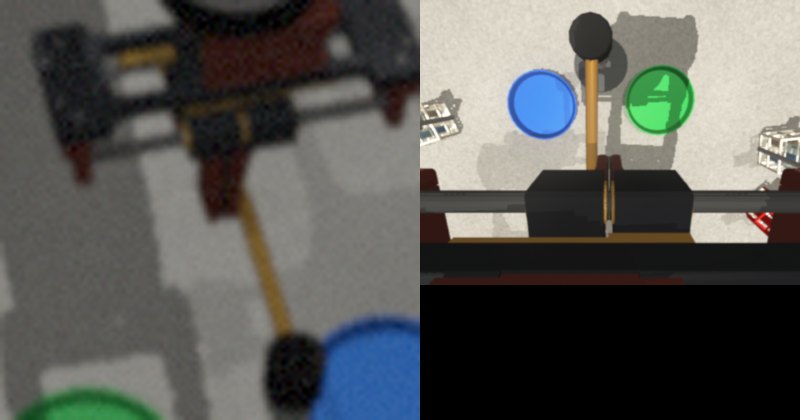

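The finger (wrist view (609,160)) is just on the -y side of the bar (592,120); the bar has not moved. I feel for contact in small steps.

{"api": "apply_moves", "payload": {"motion": "0 -3 0 0; 0 -3 0 0; 0 -3 0 0; 0 -3 0 0"}}

```text
time_s: 4.75
tcp_pos: [0.4609, 0.0221, 0.1712]
tool_rot: [[1.0, 0.003, -0.0], [0.003, -1.0, 0.0], [-0.0, -0.0, -1.0]]
force: [0.5, -0.0, -0.3]
finger_gap: 0.0004
grip_force: 0.0
```

Run:
```python
from h import *
np.set_printoptions(precision=3,suppress=True)
s=snapshot('wrist')
o=observe();print(o['time_s'],o['tcp_pos'],o['force'])
hsv=cv2.cvtColor(s['frame'],cv2.COLOR_RGB2HSV).astype(int)
m=(hsv[...,0]<25)&(hsv[...,0]>10)&(hsv[...,1]>110)
for v in range(80,250,15):
    u=np.where(m[v,200:330])[0]+200
    if len(u)>3: print(v,u.min(),u.max(),world(s,int(np.median(u)),v))
```

```text
4.8 [0.461 0.023 0.171] [ 0.403 -0.452  0.246]
95 265 283 [0.542 0.025 0.198]
110 265 283 [0.535 0.025 0.196]
125 265 282 [0.528 0.025 0.197]
140 265 281 [0.52  0.025 0.198]
155 265 281 [0.512 0.025 0.198]
170 265 281 [0.504 0.025 0.198]
185 265 281 [0.496 0.025 0.197]
200 265 280 [0.488 0.026 0.199]
215 265 280 [0.479 0.026 0.198]
230 275 279 [0.471 0.023 0.199]
```

No force and the finger is at the bar's own y, so pushing doesn't engage it. I'll lift, straddle the bar at the seat and grip it instead.

{"api": "apply_moves", "payload": {"motion": "0 0 -40 0; -16 -2 -30 0; 0 0 0 0; 0 0 0 0; 0 0 0 0", "grip": 40}}

```text
time_s: 5.3
tcp_pos: [0.4448, 0.0239, 0.2399]
tool_rot: [[1.0, 0.003, -0.002], [0.003, -1.0, -0.0], [-0.002, 0.0, -1.0]]
force: [-0.8, -0.2, -0.1]
finger_gap: 0.0367
grip_force: 0.0
```

{"api": "apply_moves", "payload": {"motion": "0 0 35 0; 0 0 35 0; 0 0 0 0"}}

```text
time_s: 5.6
tcp_pos: [0.4419, 0.024, 0.1641]
tool_rot: [[1.0, 0.003, -0.012], [0.003, -1.0, 0.0], [-0.012, -0.0, -1.0]]
force: [0.4, -0.3, -0.5]
finger_gap: 0.0401
grip_force: 0.0
```

{"api": "apply_moves", "payload": {"motion": "0 0 0 0; 0 0 0 0; 0 0 0 0; 0 0 0 0; 0 0 0 0", "grip": 0}}

```text
time_s: 6.1
tcp_pos: [0.4453, 0.024, 0.1722]
tool_rot: [[1.0, 0.003, 0.001], [0.003, -1.0, -0.0], [0.001, 0.0, -1.0]]
force: [0.1, 0.4, -0.0]
finger_gap: 0.0034
grip_force: 0.0
```

Run:
```python
from h import *
np.set_printoptions(precision=3,suppress=True)
s=snapshot('scene');w=snapshot('wrist')
o=observe();print(o['time_s'],o['tcp_pos'],o['force'],o['finger_gap'],o['grip_force'])
for c in (s,w): print(pix(c,o['tcp_pos']),pix(c,[.442,.024,.19]),pix(c,[.42,.024,.215]))
a=cv2.resize(s['frame'][150:250,260:340],(400,500),interpolation=2)
b=cv2.resize(w['frame'][120:420,160:400],(400,500))
cv2.imwrite('pics/c4.png',np.hstack([a,b])[:,:,::-1])
```

```text
6.2 [0.445 0.024 0.172] [-0.247  0.531  0.556] 0.0005447834305022496 0.0
[299. 199.] [299. 193.] [297. 179.]
[279. 230.] [279. 245.] [279. 301.]
```

View pics/c4.png

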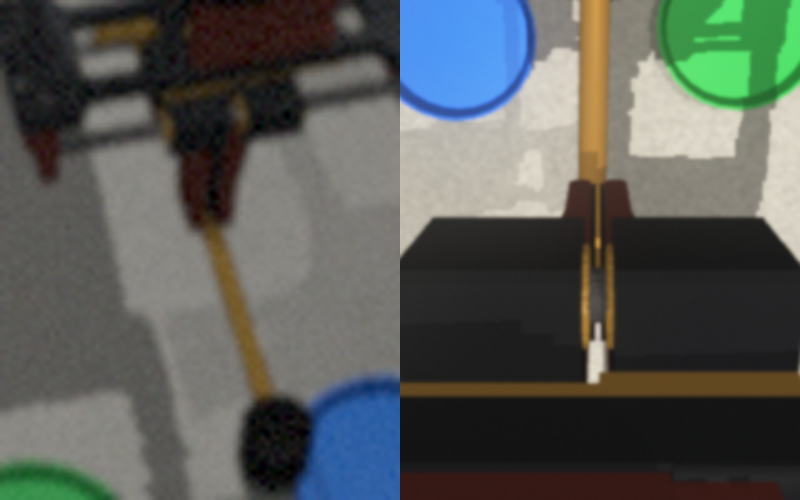

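The view shows the finger tips (scene crop (210,210)) closed right through the brass bar with no force, so the fingers cannot move this hook. The hook must carry the bail, though, so a held carrier should be able to push it. I'll fetch the green carrier, push the bar with its grip block, retreat well clear, then hang it.

{"api": "apply_moves", "payload": {"motion": "0 0 -50 0; 0 0 -50 0; -3 45 -20 0; -3 45 0 0; -3 45 0 0", "grip": 60}}

```text
time_s: 6.7
tcp_pos: [0.4365, -0.1123, 0.2927]
tool_rot: [[1.0, 0.004, 0.003], [0.004, -1.0, -0.001], [0.003, 0.001, -1.0]]
force: [0.4, 0.0, -0.1]
finger_gap: 0.0368
grip_force: 0.0
```

{"api": "apply_moves", "payload": {"motion": "-3 45 0 0; -3 45 0 0; -4 45 0 0; -3 45 0 -0.11; 0 0 0 0"}}

```text
time_s: 7.2
tcp_pos: [0.4225, -0.2954, 0.2894]
tool_rot: [[0.994, 0.11, -0.003], [0.11, -0.994, 0.0], [-0.003, -0.001, -1.0]]
force: [1.1, 0.5, -0.0]
finger_gap: 0.0599
grip_force: 0.0
```

Run:
```python
from h import *
np.set_printoptions(precision=3,suppress=True)
s=snapshot('wrist')
o=observe();print(o['time_s'],o['tcp_pos'],o['tool_rot'],o['finger_gap'])
hsv=cv2.cvtColor(s['frame'],cv2.COLOR_RGB2HSV).astype(int);d=s['depth'];K=s['intrinsics']
v,u=np.mgrid[:420,:560]
P=(np.stack([(u-K[0,2])/K[0,0]*d,-(v-K[1,2])/K[1,1]*d,-d,np.ones_like(d)],-1)@s['cam_to_world'].T)[...,:3]
g=(hsv[...,0]>45)&(hsv[...,0]<80)&(hsv[...,1]>130)&(P[...,2]>.15)&(P[...,2]<.21)
for n,sel in(('white',P[...,0]>.36),('red',P[...,0]<=.36)):
    m=g&sel&(P[...,2]>.19);q=P[m]
    if len(q): print(n,len(q),q.mean(0),q.min(0),q.max(0),cv2.minAreaRect(q[:,:2].astype(np.float32)*1000))
w=(P[...,2]>.02)&(P[...,2]<.085)&(abs(P[...,0]-.423)<.05)&(abs(P[...,1]+.29)<.05)
print(w.sum(),cv2.minAreaRect(P[w][:,:2].astype(np.float32)*1000) if w.any() else 0)
for r in mark_of(s,'green_carrier_mid'): print(r['p'],np.array(r['xyz']))
save(s,'w2')
```

```text
7.25 [ 0.423 -0.293  0.29 ] [[ 0.994  0.108 -0.002]
 [ 0.108 -0.994  0.001]
 [-0.002 -0.002 -1.   ]] 0.05946514745269085
white 265 [ 0.422 -0.291  0.198] [ 0.414 -0.298  0.195] [ 0.431 -0.283  0.2  ] ((422.2886962890625, -290.57855224609375), (16.030698776245117, 14.333405494689941), 5.708039283752441)
red 5 [ 0.296 -0.284  0.198] [ 0.296 -0.286  0.197] [ 0.297 -0.282  0.198] ((296.01898193359375, -284.048583984375), (1.143463134765625, 3.165318250656128), 9.49220085144043)
902 ((421.2118835449219, -291.0911560058594), (60.05934143066406, 66.12545776367188), 6.4627685546875)
0.91 [ 0.301 -0.284  0.101]
0.88 [ 0.419 -0.292  0.098]
```

View pics/w2.png

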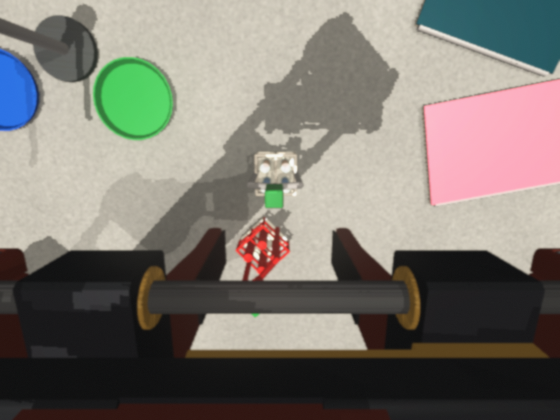

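The wrist view shows the white carrier at (276,175) with its green block (274,198) between the fingers, clear of the red one at (263,250). The block measures (0.422, -0.291) with its top at 0.198, as it should be.

{"api": "apply_moves", "payload": {"motion": "-1 -2 45 0; 0 0 45 0; 0 0 34 0; 0 0 0 0; 0 0 0 0"}}

```text
time_s: 7.8
tcp_pos: [0.423, -0.2881, 0.1685]
tool_rot: [[0.994, 0.114, 0.001], [0.114, -0.994, -0.0], [0.001, 0.0, -1.0]]
force: [0.1, -0.8, 1.2]
finger_gap: 0.0601
grip_force: 0.0
```

{"api": "apply_moves", "payload": {"motion": "0 0 0 0; 0 0 0 0; 0 0 0 0; 0 0 0 0; 0 0 0 0", "grip": 10}}

```text
time_s: 8.3
tcp_pos: [0.4227, -0.2894, 0.1677]
tool_rot: [[0.994, 0.112, 0.0], [0.112, -0.994, -0.0], [0.0, 0.0, -1.0]]
force: [-1.3, -0.2, -0.5]
finger_gap: 0.0237
grip_force: 0.0
```

{"api": "apply_moves", "payload": {"motion": "0 0 0 0; 0 0 0 0; 0 0 -10 0; 0 0 -10 0"}}

```text
time_s: 8.7
tcp_pos: [0.4223, -0.289, 0.1874]
tool_rot: [[0.994, 0.113, -0.001], [0.113, -0.994, 0.001], [-0.001, -0.001, -1.0]]
force: [-0.3, -0.2, -2.2]
finger_gap: 0.0169
grip_force: 30.0
```

Held (2 N weight, gap 17 mm). I lift it over the hook to the blue-dish side.

{"api": "apply_moves", "payload": {"motion": "0 0 -45 0; 0 0 -45 0; 0 0 -45 0.11; 0 0 -45 0; 0 0 -40 0"}}

```text
time_s: 9.2
tcp_pos: [0.4222, -0.2889, 0.4106]
tool_rot: [[1.0, 0.003, 0.002], [0.003, -1.0, -0.001], [0.002, 0.001, -1.0]]
force: [0.5, -0.1, -1.5]
finger_gap: 0.017
grip_force: 30.0
```

{"api": "apply_moves", "payload": {"motion": "4 -40 0 0; 4 -47 0 0; 4 -47 0 0; 4 -47 0 0; 4 -47 0 0"}}

```text
time_s: 9.7
tcp_pos: [0.4415, -0.0594, 0.4082]
tool_rot: [[1.0, 0.002, 0.001], [0.002, -1.0, -0.0], [0.001, 0.0, -1.0]]
force: [1.8, 0.0, -1.6]
finger_gap: 0.0171
grip_force: 30.0
```

{"api": "apply_moves", "payload": {"motion": "4 -47 0 0; 4 -47 0 0; 4 -47 0 0; 0 0 0 0; 0 0 0 0"}}

```text
time_s: 10.2
tcp_pos: [0.4533, 0.0808, 0.4077]
tool_rot: [[1.0, 0.006, 0.0], [0.006, -1.0, -0.0], [0.0, 0.0, -1.0]]
force: [0.6, -0.5, -1.1]
finger_gap: 0.0171
grip_force: 30.0
```

{"api": "apply_moves", "payload": {"motion": "0 -4 45 0; 0 0 45 0; 0 0 45 0; 0 0 45 0; 0 0 35 0"}}

```text
time_s: 10.7
tcp_pos: [0.4529, 0.0821, 0.1897]
tool_rot: [[1.0, 0.0, -0.002], [0.0, -1.0, -0.001], [-0.002, 0.001, -1.0]]
force: [0.9, 0.0, -1.2]
finger_gap: 0.0168
grip_force: 30.0
```

{"api": "apply_moves", "payload": {"motion": "0 0 0 0; 0 15 0 0; 0 15 0 0; 0 10 0 0; 0 8 0 0"}}

```text
time_s: 11.2
tcp_pos: [0.4544, 0.035, 0.1946]
tool_rot: [[1.0, 0.002, 0.003], [0.002, -1.0, 0.001], [0.003, -0.001, -1.0]]
force: [-0.5, 3.4, -0.9]
finger_gap: 0.0172
grip_force: 30.0
```

{"api": "apply_moves", "payload": {"motion": "1 8 0 0; 1 8 0 0; 2 8 0 0; 2 8 0 0; 0 0 0 0"}}

```text
time_s: 11.7
tcp_pos: [0.46, 0.0027, 0.1919]
tool_rot: [[1.0, 0.001, -0.0], [0.001, -1.0, -0.001], [-0.0, 0.001, -1.0]]
force: [-0.1, -0.4, -1.2]
finger_gap: 0.0169
grip_force: 30.0
```

```bash
cat > hk.py <<'E'
from h import *
np.set_printoptions(precision=3,suppress=True)
o=observe();print(o['time_s'],o['tcp_pos'],o['force'],o['torque'])
for c in('wrist','scene'):
    s=snapshot(c)
    hsv=cv2.cvtColor(s['frame'],cv2.COLOR_RGB2HSV).astype(int);d=s['depth'];K=s['intrinsics']
    v,u=np.mgrid[:420,:560]
    P=(np.stack([(u-K[0,2])/K[0,0]*d,-(v-K[1,2])/K[1,1]*d,-d,np.ones_like(d)],-1)@s['cam_to_world'].T)[...,:3]
    m=(hsv[...,0]<25)&(hsv[...,0]>10)&(hsv[...,1]>100)&(P[...,2]>.188)&(P[...,2]<.206)&(np.hypot(P[...,0]-.56,P[...,1]-.025)<.15)&(d>0)
    q=P[m]
    if len(q)>10:
        l=cv2.fitLine(q[:,:2].astype(np.float32),cv2.DIST_HUBER,0,.001,.001).ravel();dr=l[:2]*np.sign(-(l[0]+l[1]))
        print(c,len(q),'line',l,'angle deg',np.degrees(np.arctan2(-dr[1],-dr[0])))
    for r in mark_of(s,'hook_seat')[:2]: print(c,r['p'],np.array(r['xyz']))
E
python3 hk.py
```

```text
11.7 [0.46  0.003 0.192] [-0.101 -0.423 -1.203] [ 0.063  0.032 -0.01 ]
wrist 2335 line [0.933 0.361 0.508 0.004] angle deg 21.169952
wrist 0.57 [ 0.449 -0.015  0.191]
scene 180 line [ 0.939  0.344  0.495 -0.002] angle deg 20.120035
scene 0.91 [ 0.451 -0.017  0.193]
```

The held block turns the hook (about 21° now). I carry on along the arc to about 62°.

{"api": "apply_moves", "payload": {"motion": "1 9 0 0; 3 9 0 0; 4 8 0 0; 5 8 0 0; 5 8 0 0"}}

```text
time_s: 12.4
tcp_pos: [0.4782, -0.0389, 0.1922]
tool_rot: [[1.0, 0.003, -0.0], [0.003, -1.0, 0.0], [-0.0, -0.0, -1.0]]
force: [-0.6, 1.9, -2.4]
finger_gap: 0.0171
grip_force: 30.0
```

{"api": "apply_moves", "payload": {"motion": "6 8 0 0; 6 7 0 0; 6 6 0 0; 0 0 0 0; 0 0 0 0"}}

```text
time_s: 12.9
tcp_pos: [0.4962, -0.0595, 0.1922]
tool_rot: [[1.0, 0.002, 0.0], [0.002, -1.0, -0.001], [0.0, 0.001, -1.0]]
force: [-0.3, 0.1, -1.3]
finger_gap: 0.0169
grip_force: 30.0
```

```bash
python3 hk.py
```

```text
12.9 [ 0.496 -0.06   0.192] [-0.322  0.089 -1.338] [0.061 0.004 0.034]
wrist 2820 line [ 0.483  0.876  0.526 -0.041] angle deg 61.129185
wrist 0.81 [ 0.504 -0.075  0.191]
scene 223 line [ 0.483  0.876  0.52  -0.058] angle deg 61.137688
scene 0.66 [ 0.505 -0.076  0.194]
```

The hook now points over the green dish: bar at 61.1°, seat about (0.504, -0.076), within a few mm of the dish centre. I retreat by 100 mm, then turn the carrier in line with the bar and raise it.

{"api": "apply_moves", "payload": {"motion": "-22 -12 0 0; -22 -12 0 0; -44 -24 0 0; 0 0 -20 -0.149; 0 0 -20 -0.149"}}

```text
time_s: 13.6
tcp_pos: [0.406, -0.0106, 0.232]
tool_rot: [[0.953, 0.303, -0.001], [0.303, -0.953, -0.0], [-0.001, 0.0, -1.0]]
force: [1.1, -0.8, -0.9]
finger_gap: 0.0168
grip_force: 29.9
```

{"api": "apply_moves", "payload": {"motion": "0 0 -20 -0.149; 0 0 -14 -0.149; 0 0 0 -0.149; 0 0 0 -0.149; 0 0 0 -0.149"}}

```text
time_s: 14.1
tcp_pos: [0.4079, -0.0112, 0.2667]
tool_rot: [[0.496, 0.869, 0.001], [0.869, -0.496, -0.0], [0.0, 0.001, -1.0]]
force: [0.7, 0.6, -1.5]
finger_gap: 0.0167
grip_force: 30.0
```

{"api": "apply_moves", "payload": {"motion": "0 0 0 -0.021; 0 0 0 0; 0 0 0 0"}}

```text
time_s: 14.4
tcp_pos: [0.4079, -0.0113, 0.2663]
tool_rot: [[0.485, 0.874, 0.0], [0.874, -0.485, -0.0], [0.0, 0.0, -1.0]]
force: [-0.7, 0.4, -1.5]
finger_gap: 0.0169
grip_force: 30.0
```

```bash
python3 hk.py
python3 - <<'E'
from h import *
s=snapshot('scene');o=observe();print(o['tcp_pos'],o['tool_rot'])
for r in mark_of(s,'green_carrier_mid')[:3]: print(r['p'],np.array(r['xyz']))
cv2.imwrite('pics/c5.png',cv2.resize(s['frame'][120:300,200:400],(800,600),interpolation=2)[:,:,::-1][:600])
E
```

```text
14.4 [ 0.408 -0.011  0.266] [-0.665  0.357 -1.457] [-0.041 -0.052 -0.028]
wrist 1602 line [ 0.479  0.878  0.521 -0.043] angle deg 61.411526
wrist 0.73 [ 0.508 -0.077  0.187]
scene 230 line [ 0.481  0.877  0.53  -0.04 ] angle deg 61.26235
scene 0.94 [ 0.502 -0.078  0.191]
[ 0.40790347 -0.01132068  0.26620573] [[ 4.83613294e-01  8.75281770e-01 -6.29645558e-05]
 [ 8.75281773e-01 -4.83613294e-01  2.43961651e-05]
 [-9.09697767e-06 -6.69100378e-05 -9.99999998e-01]]
0.95 [ 0.4018 -0.0156  0.1995]
0.81 [ 0.3032 -0.286   0.0998]
```

View pics/c5.png

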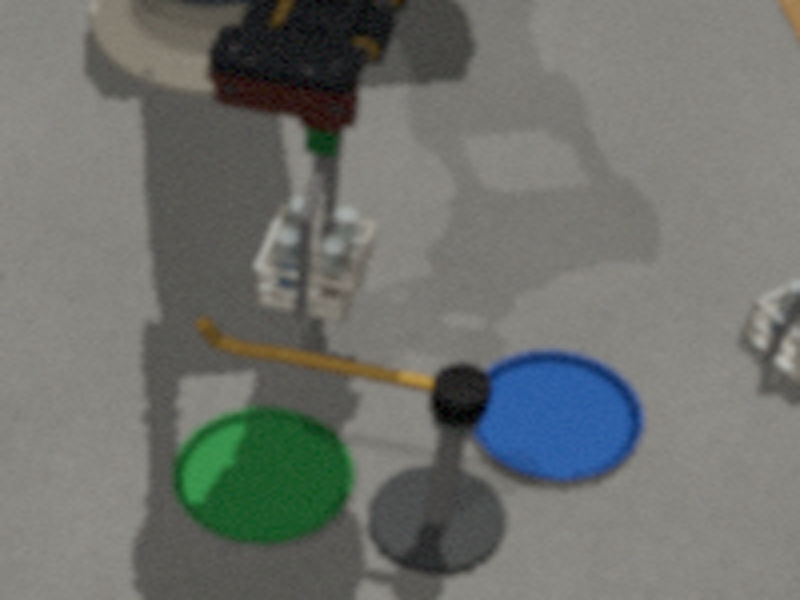

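The crop shows the hook bar from (460,385) to the upturned tip (207,325) over the green dish (265,475), with the carrier clear, upright and lined up with the bar. I go round to beyond the tip at the threading height.

{"api": "apply_moves", "payload": {"motion": "-43 0 -3 0; -43 0 -2 0; 0 39 0 0; 0 39 0 0; 0 39 0 0"}}

```text
time_s: 15.2
tcp_pos: [0.4698, -0.1442, 0.2717]
tool_rot: [[0.484, 0.875, 0.002], [0.875, -0.484, -0.0], [0.0, 0.002, -1.0]]
force: [-0.2, 0.3, -1.2]
finger_gap: 0.0168
grip_force: 29.9
```

{"api": "apply_moves", "payload": {"motion": "0 1 0 0; 0 0 0 0; 0 0 0 0"}}

```text
time_s: 15.5
tcp_pos: [0.4693, -0.1433, 0.2717]
tool_rot: [[0.483, 0.876, 0.0], [0.876, -0.483, 0.0], [0.0, 0.0, -1.0]]
force: [-0.2, -0.0, -2.4]
finger_gap: 0.017
grip_force: 29.9
```

```bash
python3 hk.py
python3 - <<'E'
from h import *
s=snapshot('scene');o=observe();print(o['tcp_pos'],o['tool_rot'][:,0])
for r in mark_of(s,'green_carrier_mid')[:1]: print(r['p'],np.array(r['xyz']))
print(pix(s,[.505,-.077,.19]),pix(s,o['tcp_pos']))
cv2.imwrite('pics/c6.png',cv2.resize(s['frame'][150:300,200:350],(600,600),interpolation=2)[:,:,::-1])
E
```

```text
15.5 [ 0.469 -0.143  0.272] [-0.246 -0.015 -2.357] [-0.021 -0.058  0.009]
wrist 1118 line [ 0.497  0.868  0.524 -0.046] angle deg 60.196148
wrist 0.98 [ 0.506 -0.076  0.188]
scene 219 line [ 0.48   0.877  0.526 -0.046] angle deg 61.334454
scene 0.82 [ 0.505 -0.079  0.194]
[ 0.46929875 -0.14324134  0.27216438] [4.82614964e-01 8.75832599e-01 2.33886550e-04]
0.68 [ 0.4622 -0.1496  0.2069]
[261. 224.] [224. 194.]
```

View pics/c6.png

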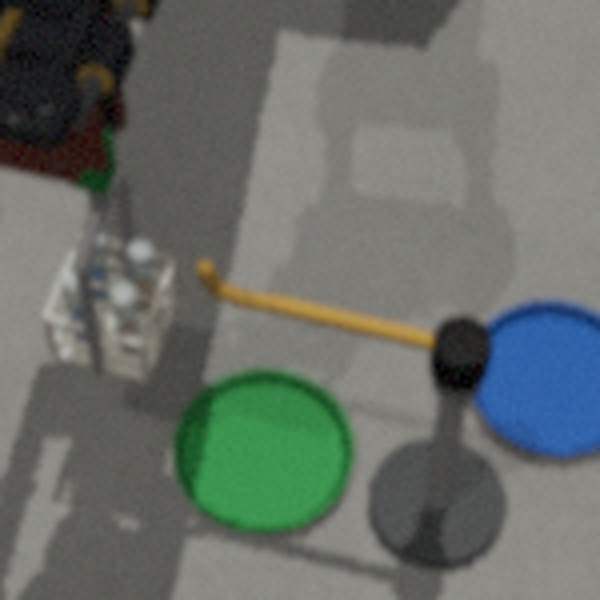

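The carrier stands just beyond the tip (205,270), its bail in line with the bar. I thread it on slowly.

{"api": "apply_moves", "payload": {"motion": "15 1 0 0; 15 0 0 0; 13 0 0 0; 10 0 0 0; 8 0 0 0"}}

```text
time_s: 16.3
tcp_pos: [0.5006, -0.0894, 0.2711]
tool_rot: [[0.482, 0.876, -0.0], [0.876, -0.482, 0.0], [-0.0, -0.0, -1.0]]
force: [-0.8, 0.1, -2.1]
finger_gap: 0.0169
grip_force: 29.9
```

{"api": "apply_moves", "payload": {"motion": "8 0 0 0; 6 0 0 0; 2 0 0 0; 0 0 0 0; 0 0 0 0"}}

```text
time_s: 16.8
tcp_pos: [0.5077, -0.0769, 0.2713]
tool_rot: [[0.483, 0.875, -0.0], [0.875, -0.483, -0.0], [-0.0, 0.0, -1.0]]
force: [0.1, -0.5, -1.5]
finger_gap: 0.0169
grip_force: 29.9
```

```bash
python3 hk.py;  python3 - <<'E'
from h import *
s=snapshot('scene')
for r in mark_of(s,'green_carrier_mid')[:1]: print(r['p'],np.array(r['xyz']))
E
```

```text
16.8 [ 0.508 -0.077  0.271] [ 0.112 -0.509 -1.512] [-0.023 -0.069  0.019]
wrist 1222 line [ 0.483  0.876  0.527 -0.038] angle deg 61.129124
wrist 0.72 [ 0.505 -0.079  0.186]
scene 193 line [ 0.478  0.878  0.533 -0.034] angle deg 61.42116
scene 0.72 [ 0.502 -0.077  0.19 ]
0.87 [ 0.302  -0.2823  0.0996]
```

Threaded with no contact force and the hook unmoved. I lower until the weight is taken.

{"api": "apply_moves", "payload": {"motion": "0 0 12 0; 0 0 10 0; 0 0 8 0; 0 0 4 0; 0 0 0 0"}}

```text
time_s: 17.6
tcp_pos: [0.5074, -0.0766, 0.2361]
tool_rot: [[0.483, 0.876, -0.002], [0.876, -0.483, 0.0], [-0.0, -0.002, -1.0]]
force: [0.3, 0.6, -2.0]
finger_gap: 0.0169
grip_force: 29.9
```

{"api": "apply_moves", "payload": {"motion": "0 0 2 0; 0 0 2 0; 0 0 1 0; 0 0 0 0; 0 0 0 0"}}

```text
time_s: 18.1
tcp_pos: [0.508, -0.0767, 0.2332]
tool_rot: [[0.483, 0.876, 0.002], [0.876, -0.483, -0.0], [0.001, 0.002, -1.0]]
force: [0.1, 0.5, 4.1]
finger_gap: 0.0169
grip_force: 30.0
```

{"api": "apply_moves", "payload": {"motion": "0 0 -1 0; 0 0 0 0; 0 0 0 0"}}

```text
time_s: 18.4
tcp_pos: [0.5079, -0.0767, 0.2333]
tool_rot: [[0.483, 0.876, 0.0], [0.876, -0.483, -0.0], [0.0, 0.0, -1.0]]
force: [0.1, 0.7, 1.2]
finger_gap: 0.017
grip_force: 30.0
```

{"api": "apply_moves", "payload": {"motion": "0 0 0 0; 0 0 0 0; 0 0 0 0; 0 0 0 0", "grip": 45}}

```text
time_s: 18.8
tcp_pos: [0.5077, -0.0767, 0.233]
tool_rot: [[0.483, 0.876, -0.001], [0.876, -0.483, 0.0], [-0.0, -0.001, -1.0]]
force: [-0.4, 0.1, 0.4]
finger_gap: 0.044
grip_force: 0.0
```

{"api": "apply_moves", "payload": {"motion": "0 0 -20 0; 0 0 -30 0; 0 0 -40 0; 0 0 -40 0; 0 0 0 0"}}

```text
time_s: 19.3
tcp_pos: [0.5083, -0.0768, 0.3696]
tool_rot: [[0.483, 0.876, 0.01], [0.876, -0.483, -0.002], [0.003, 0.009, -1.0]]
force: [0.3, 0.2, -0.2]
finger_gap: 0.0451
grip_force: 0.0
```

```bash
cat > fin.py <<'E'
from h import *
np.set_printoptions(precision=3,suppress=True)
o=observe();print(o['time_s'],o['tcp_pos'],o['force'],o['finger_gap'])
for c in('scene','top','wrist'):
    s=snapshot(c)
    for n in('green_carrier_mid','hook_seat','green_dish','orange_carrier_mid'):
        for r in mark_of(s,n)[:2]: print(c,n,round(r['p'],2),np.array(r['xyz']))
    hsv=cv2.cvtColor(s['frame'],cv2.COLOR_RGB2HSV).astype(int);d=s['depth'];K=s['intrinsics']
    v,u=np.mgrid[:420,:560]
    P=(np.stack([(u-K[0,2])/K[0,0]*d,-(v-K[1,2])/K[1,1]*d,-d,np.ones_like(d)],-1)@s['cam_to_world'].T)[...,:3]
    g=(hsv[...,0]>45)&(hsv[...,0]<80)&(hsv[...,1]>120)&(P[...,2]>.215)&(P[...,2]<.28)&(abs(P[...,0]-.505)<.06)&(abs(P[...,1]+.077)<.06)
    if g.sum()>5:print(c,'block',g.sum(),P[g].mean(0),P[g].min(0),P[g].max(0))
E
python3 fin.py
```

```text
19.3 [ 0.508 -0.077  0.37 ] [ 0.276  0.157 -0.178] 0.04508433909425881
scene green_carrier_mid 0.78 [ 0.501 -0.081  0.165]
scene green_carrier_mid 0.56 [ 0.303 -0.285  0.099]
scene hook_seat 0.79 [ 0.5   -0.077  0.19 ]
scene green_dish 0.57 [ 0.503 -0.071  0.001]
scene orange_carrier_mid 0.96 [0.464 0.314 0.103]
scene orange_carrier_mid 0.22 [ 0.503 -0.084  0.165]
scene block 119 [ 0.508 -0.078  0.255] [ 0.495 -0.087  0.233] [ 0.516 -0.068  0.266]
top green_carrier_mid 0.8 [ 0.303 -0.285  0.1  ]
top green_carrier_mid 0.62 [ 0.505 -0.079  0.164]
top orange_carrier_mid 0.85 [0.462 0.313 0.099]
wrist green_carrier_mid 0.6 [ 0.5   -0.082  0.168]
wrist hook_seat 0.66 [ 0.506 -0.076  0.188]
wrist green_dish 0.96 [ 0.498 -0.074  0.002]
wrist block 234 [ 0.505 -0.078  0.263] [ 0.496 -0.088  0.261] [ 0.515 -0.069  0.265]
```

It hangs with its middle about 25 mm below the seat and within about 5 mm of it. I let it come to rest, check once more and hand in.

{"api": "apply_moves", "payload": {"motion": "0 0 -30 0; 0 0 0 0; 0 0 0 0; 0 0 0 0; 0 0 0 0"}}

```text
time_s: 20.55
tcp_pos: [0.5078, -0.0767, 0.3922]
tool_rot: [[0.483, 0.876, -0.001], [0.876, -0.483, 0.0], [-0.0, -0.001, -1.0]]
force: [-0.4, 0.6, 0.4]
finger_gap: 0.0449
grip_force: 0.0
```

{"api": "apply_moves", "payload": {"motion": "0 0 0 0; 0 0 0 0; 0 0 0 0; 0 0 0 0; 0 0 0 0"}}

```text
time_s: 21.05
tcp_pos: [0.5078, -0.0766, 0.3932]
tool_rot: [[0.483, 0.876, -0.0], [0.876, -0.483, 0.0], [0.0, -0.0, -1.0]]
force: [-0.0, -0.2, 0.6]
finger_gap: 0.045
grip_force: 0.0
```

{"api": "apply_moves", "payload": {"motion": "0 0 0 0; 0 0 0 0; 0 0 0 0; 0 0 0 0; 0 0 0 0"}}

```text
time_s: 21.55
tcp_pos: [0.5078, -0.0767, 0.3932]
tool_rot: [[0.483, 0.876, -0.0], [0.876, -0.483, -0.0], [-0.0, -0.0, -1.0]]
force: [-0.2, 0.6, -0.3]
finger_gap: 0.0448
grip_force: 0.0
```

```bash
python3 fin.py | grep -E 'block|scene|^[0-9]'; python3 fin.py | grep block; python3 -c "
from workcell import *
print(close_job())"
```

```text
21.55 [ 0.508 -0.077  0.393] [-0.218  0.571 -0.309] 0.04479811657879857
scene green_carrier_mid 0.88 [ 0.304 -0.285  0.099]
scene green_carrier_mid 0.56 [ 0.505 -0.08   0.165]
scene hook_seat 0.79 [ 0.502 -0.074  0.192]
scene green_dish 0.8 [ 0.502 -0.07   0.   ]
scene orange_carrier_mid 0.85 [0.463 0.313 0.103]
scene block 119 [ 0.508 -0.078  0.256] [ 0.493 -0.087  0.235] [ 0.515 -0.068  0.267]
wrist block 198 [ 0.502 -0.077  0.263] [ 0.492 -0.086  0.26 ] [ 0.511 -0.068  0.265]
scene block 124 [ 0.509 -0.079  0.255] [ 0.497 -0.087  0.232] [ 0.516 -0.069  0.265]
wrist block 192 [ 0.502 -0.077  0.263] [ 0.492 -0.086  0.261] [ 0.51  -0.068  0.265]
the job is handed in; nothing more can be done
None
```

I handed the job in at about 22 s without a verdict shown: the green carrier hangs upright and still, about 25 mm below the hook's seat over the green dish, the orange one is unmoved, and I had turned the hook with the held carrier's green block (then backed 100 mm clear before hanging) because the bare fingers passed straight through the bar.

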